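Shut the jars and lift the pantry caddy

TASK

Two jars stand in the carry caddy on the board, and their push-in lids are not fully home: press each lid down until it is fully home. Then take the caddy by its handle bar, lift it straight up with both jars aboard to about 10 cm clear of the board, and finish while holding it there, level and still. Do not tip the caddy, and leave the other things where they stand.

Things in the scene. Friction and masses are not known exactly. Their poses are not given: they have to be found in the camera images.
- board: fixed wooden board 340 mm (its x) by 220 mm (its y), 18 mm thick, flat on the counter; origin at the centre of its underside, z up. The caddy stands on it.
- caddy: loose plywood carry caddy, about 0.3 kg empty (under 1 kg loaded): open tray 250 mm (its x) by 84 mm (its y), walls 30 mm high, floor 8 mm thick, with a jar pocket at each end (71 x 72 mm, centres 83 mm either side of the middle along x). In the middle a handle: two uprights at y = +-37 mm carry a crossbar. Origin at the centre of the caddy's underside, z up; no rule tells its ends apart.
- caddy_grip (a point): centre of the caddy's handle crossbar, 159 mm above the caddy's underside, axes as the caddy's. The bar runs along the caddy's y (94 mm long), is rectangular, 14 mm wide along the caddy's x and 18 mm high, its top 168 mm above the underside; the flat sides to grip face the caddy's +-x, free on both sides, and the bar is the highest part.
- tall_jar: loose white ceramic jar, 66 mm across, 80 mm high to its rim, standing in one pocket of the caddy (either end); origin at the centre of its underside, which lies 8 mm above the caddy's underside, z up.
- short_jar: loose white ceramic jar, 66 mm across, 62 mm high to its rim, in the other pocket; origin at the centre of its underside, which lies 8 mm above the caddy's underside, z up.
- tall_lid (a joint): how far the tall jar's push-in wooden lid has been pressed down, in m: 0 = standing 10 mm proud of the rim, 0.010 = fully home, its flange on the rim. At the start somewhere from 0 to 0.004. It slides stiffly (about 6 N), stays where it is left, and stops hard when home.
- tall_lid_top (a point): centre of the flat top of the tall jar's lid (round, 64 mm across, flange 8 mm thick); 88 mm above the jar's underside when the lid is fully home, up to 10 mm higher before.
- short_lid (a joint): how far the short jar's push-in wooden lid has been pressed down, in m: 0 = standing 10 mm proud of the rim, 0.010 = fully home, its flange on the rim. At the start somewhere from 0 to 0.004. It slides stiffly (about 6 N), stays where it is left, and stops hard when home.
- short_lid_top (a point): centre of the flat top of the short jar's lid (round, 64 mm across, flange 8 mm thick); 70 mm above the jar's underside when the lid is fully home, up to 10 mm higher before.
- pinch_bowl: bystander: small open bowl, 60 mm across, 30 high, standing on the board beside the caddy; origin at the centre of its underside.
- spice_jar: bystander: small closed amber jar, 38 mm across, 75 high, standing on the board beside the caddy; origin at the centre of its underside.
- bean_tin: bystander: food tin, 74 mm across, 105 high, on the counter; origin at the centre of its underside.
- jam_jar: bystander: glass jam jar with a black cap, 68 mm across, 90 high, on the counter; origin at the centre of its underside.
- oil_bottle: bystander: green glass bottle, 60 mm across, 190 high, on the counter; origin at the centre of its underside.
- flour_box: bystander: carton 70 x 110 mm, 170 high, on the counter; origin at the centre of its underside.

How it is judged:
On the way, in this order (a step that is already met when the one before it is completed fails the run):
1. both lids are pressed fully home while the caddy stands on the board (value of joint each of tall_lid, short_lid above 0.008 m and z of caddy in the frame of board below 0.03 m), for 0.2 s.
2. the caddy is lifted clear of the board by the gripper (z of caddy in the frame of board above 0.078 m and contact force between the fingers and caddy above 1 N and distance between the grasp point and caddy_grip below 0.06 m), for 0.3 s.
At the end, for the whole second after the job is handed in: Lids home within 2 mm; jars upright in their pockets; caddy held by its handle bar (TCP within 60 mm of its centre), off the board, underside 60-150 mm above the board, middles within 120 mm, level within 0.10 rad, slower than 0.03 m/s and 0.15 rad/s (all of step 2 and value of joint each of tall_lid, short_lid above 0.008 m and z of tall_jar in the frame of caddy between 0 and 0.016 m and distance between tall_jar and caddy between 0.07 and 0.1 m and angle between each of tall_jar, short_jar's own z axis and vertical below 0.2 rad and z of short_jar in the frame of caddy between 0 and 0.016 m and distance between short_jar and caddy between 0.07 and 0.1 m and z of caddy in the frame of board below 0.168 m and horizontal distance between caddy and board below 0.12 m and angle between caddy's own z axis and vertical below 0.1 rad and linear speed of caddy below 0.03 m/s and angular speed of caddy below 0.15 rad/s and contact force between caddy and board below 0.05 N); the arm keeps its last pose, push and grip.
It fails at once if the caddy is tipped by more than 0.3 rad (angle between caddy's own z axis and vertical above 0.3 rad).
It fails at once if a bystander is moved by more than 30 mm (distance of any of pinch_bowl, spice_jar, bean_tin, jam_jar, oil_bottle, flour_box from where it was at the start of the episode above 0.03 m).
It also fails if it takes over 51 s, if anything falls off the work surface, if the arm or the gripper's body presses on something with over 40 N, if the wrist force passes 120 N, or if a joint passes its speed limit or range.

ROBOT

A 6-joint arm with a two-finger parallel gripper is mounted at the origin on the work surface. World frame = base frame: x ahead of the robot, y to its left, z up, the work surface at z = 0. Lengths are in m, angles in rad, forces in N, time in s.
With the tool pointing down it reaches from about 0.275 to 0.85 m from the base axis. Payload 19 kg.
Tool frame: the origin (TCP) lies between the finger pads, 19 mm behind the fingertips; this is the grasp point; z points along the fingers, y is the line along which they close (so a half turn about z gives the same grasp; the last joint's range is limited). The gripper opens to 85 mm and grips with 20 to 120 N. Pads are 22 mm wide; open, the fingers measure 114 mm over their backs; the gripper's body (76 mm by 85 mm) begins 54 mm behind the grasp point. The pads swing forward as they close: fully open they stand 13 mm farther back than shut.
Start: joints at [-1.424, 0.15, 1.437, -0, 1.554, -0.134], TCP at [0.159, -0.552, 0.25] pointing down, gripper open.
Joint ranges: [-2.8, 2.8], [-0.68, 2.1], [0.12, 2.68], [-1.39, 4.53], [0.16, 2.79], [-2.81, 2.81]. Speed limits (rad/s): [1.89, 1.89, 2.22, 3.01, 3.01, 3.01].

INTERFACE

Orientations are given as a unit quaternion [w, x, y, z].
In Python, from cell import observe, snapshot, hand_in gives the robot as it stands. The module is installed in compiled form; this text tells all that it offers.
- The arm moves only by the tool play_rows, never from a script. Its arguments are lists of equal length, an entry for each row: "translation": the shift along the tool's x, y, z as a fraction of full scale, a list of three; "rot": the turn, a rotation vector about the tool's x, y, z as a fraction of full scale, a list of three. In form: {"translation": [[dx, dy, dz], ...], "rot": [[ax, ay, az], ...]}. A call has 1 to 20 rows; each row is the pose to reach, as a shift and turn from the pose commanded when the call began, along the tool's axes at that moment; what a row does not reach only later rows make up. Full scale, the value 1, is 250 mm for a shift and 0.5 rad for a turn. A row lasts 1/10 s, in which the tool goes at most 50 mm and 8.59 degrees, less where a joint would pass 70% of its speed; a pose out of reach is approached as far as the arm can. A call with a number of a shift or a turn outside -1 to 1 is refused whole. A call with a gripper value outside its range is refused whole. "fingers" is the opening, from 0 (shut) to 1 (fully open), set as the call begins (left out, the last holds). The fingers move at their own pace and stop on an object; the grip force is fixed at half the most. Time passes only in rows, so rows that repeat a pose let the fingers close. It gives the time, the measured TCP pose, the force, the opening and the grip force at its end, in the units of the state.
- observe(): the state, without advancing time (a new reading comes with each control period).
- snapshot(name): name is "side" or "top" or "wrist"; returns a dict with "frame" (400x640x3 uint8, blue, green, red), "mtx" (3x3 intrinsics, pixels), "distortion" ([k1, k2, p1, p2, k3] as OpenCV has them; the pictures are not rectified), "R" (3x3) and "t" (3): a world point X has camera coordinates R X + t. Camera axes: x right, y down, z forward; pixel columns grow to the right and rows downward; lengths in m; the calibration is good to about 2 mm. A picture is of the moment at which its call begins. There is no depth.
- hand_in(): hands the job in; it is judged then, once.
The state is a dict: "clock": time; "joints": joint angles; "dq": joint speeds; "effort": joint torques, N m; "tcp_pos": TCP position; "ee_rot": TCP orientation; "force": force on the tool from outside, world axes, zero at the start; "moment": the same for the moment, N m; "grip_width": finger opening in m; "finger_force": force on a finger pad.
Only numpy, scipy, OpenCV 4.12 (cv2) and the standard library are available. Lean on these libraries where they do the work, as an engineer would, in place of code of your own. Each camera call takes 0.05 s, during which the arm holds its last target. There are 200 camera calls.

## Working session

There is one attempt and no reset: what is moved stays moved. The work goes in short steps, Python scripts to look and compute and a tool call to move; the robot and the scene stay as the last step left them, time stands still between calls to the robot, and variables do not carry over. Pictures are saved under pics/ and viewed, at most 10 in all, crops included, and the job is handed in when it is done.

Besides the shell and the picture viewer there is one more tool, called after "Emit:" by a JSON object that holds its "api" and its "payload". play_rows: Moves the arm, as the interface text tells. Shift numbers are shares of 250 mm and turn numbers shares of 0.5 rad, none past 1 either way. Its arguments: {"type":"object","properties":{"translation":{"type":"array"},"rot":{"type":"array"},"fingers":{"type":"number"}},"required":["translation","rot"]}

```bash
mkdir -p pics; python3 - <<'E'
from cell import observe, snapshot
import cv2,pickle
o=observe();print({k:o[k] for k in('clock','tcp_pos','ee_rot','force','grip_width')})
for n in('top','side'):
    s=snapshot(n);pickle.dump(s,open(n+'.pkl','wb'));cv2.imwrite(f'pics/{n}0.png',s['frame']);print(n,s['mtx'],s['distortion'],s['R'],s['t'])
E
```

```text
{'clock': 0.0, 'tcp_pos': array([ 0.15929319, -0.5522583 ,  0.24941749]), 'ee_rot': array([-5.74608477e-04,  9.90159773e-01,  1.39940320e-01, -5.40050861e-06]), 'force': array([-0.36370336,  0.06026482, -0.11887552]), 'grip_width': 0.085576599306489}
top [[432.74029711   0.         319.99310033]
 [  0.         432.74029711 192.66361261]
 [  0.           0.           1.        ]] [-0.00276884  0.          0.          0.          0.        ] [[-0.00122315 -0.99967952  0.02528577]
 [-0.98029681 -0.00379595 -0.19749368]
 [ 0.19752637 -0.02502913 -0.979978  ]] [-0.00963229  0.55122357  1.18042813]
side [[428.07437541   0.         320.99467189]
 [  0.         428.07437541 201.80692215]
 [  0.           0.           1.        ]] [-0.081861  0.        0.        0.        0.      ] [[-0.92802381 -0.37251638  0.001834  ]
 [-0.2694377   0.66781514 -0.69384888]
 [ 0.2572453  -0.64440242 -0.72011831]] [0.52347655 0.22503733 1.19050602]
```

View pics/top0.png

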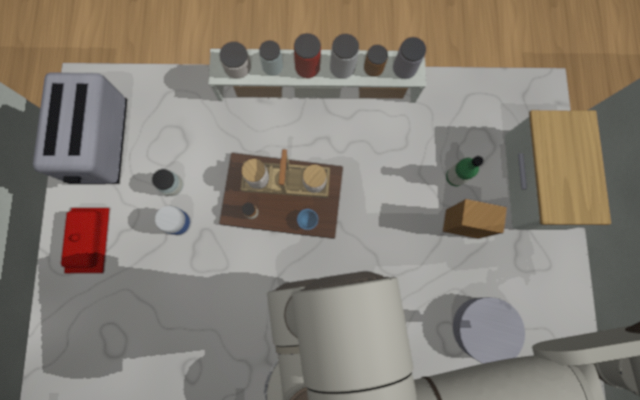

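View pics/side0.png

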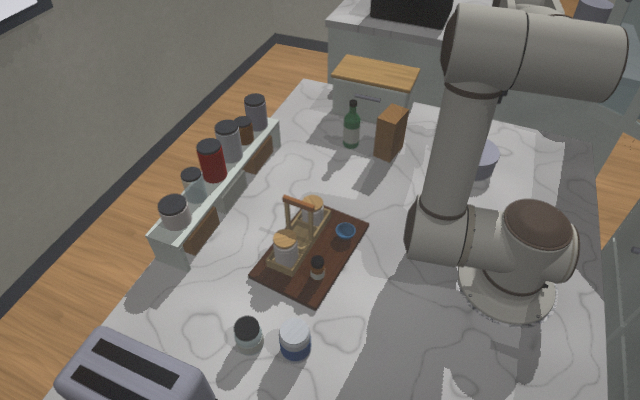

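The top view shows the caddy at about (285,178), with lids near (254,172) and (315,178), the spice jar near (250,210) and the bowl at (307,219). In the side view the bar runs (285,198)-(313,207), with lids at (285,241) and (313,203). I'll enlarge both.

```bash
python3 - <<'E'
import cv2,pickle
for n,(x,y,w,h) in {'top':(215,140,133,100),'side':(245,180,130,110)}.items():
    f=pickle.load(open(n+'.pkl','rb'))['frame'][y:y+h,x:x+w]
    f=cv2.resize(f,None,fx=5.5,fy=5.5,interpolation=cv2.INTER_CUBIC)
    # ticks each 10 px
    for i in range(0,w,10): cv2.putText(f,str(x+i),(int(i*5.5),10),0,.35,(0,0,255),1); cv2.line(f,(int(i*5.5),12),(int(i*5.5),18),(0,0,255),1)
    for j in range(10,h,10): cv2.putText(f,str(y+j),(0,int(j*5.5)+4),0,.35,(0,0,255),1); cv2.line(f,(26,int(j*5.5)),(32,int(j*5.5)),(0,0,255),1)
    cv2.imwrite(f'pics/{n}0c.png',f)
E
```

```text
(no output)
```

View pics/top0c.png

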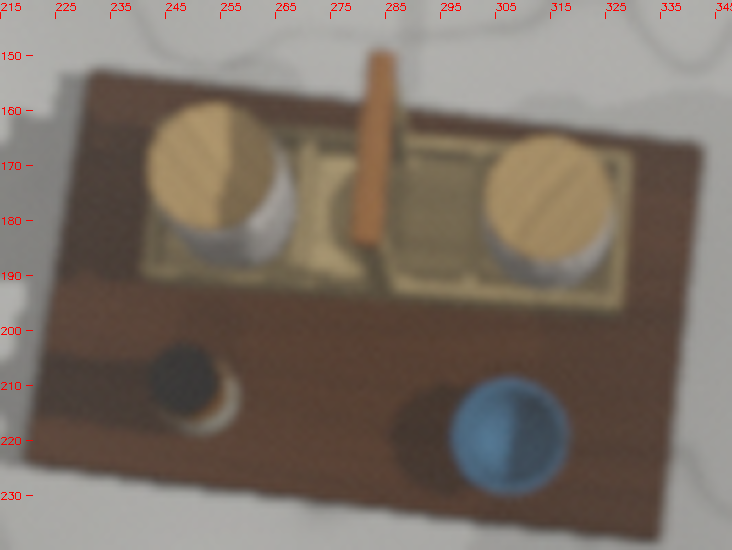

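View pics/side0c.png

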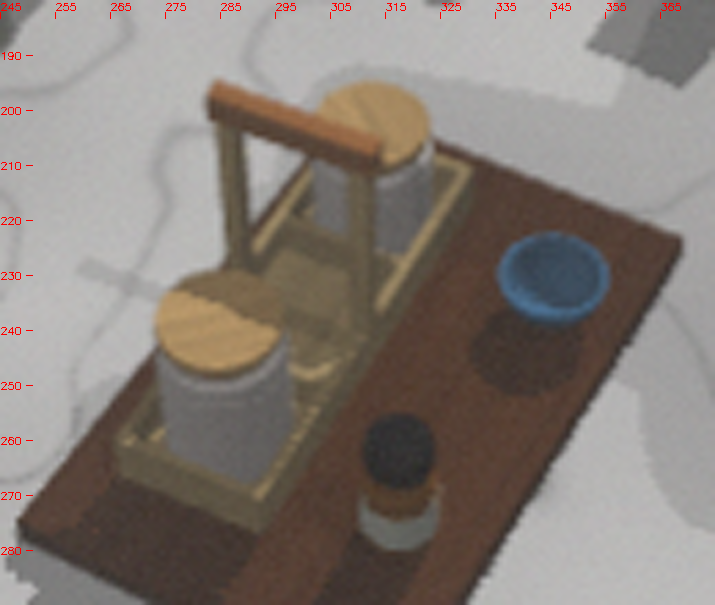

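```bash
cat > geo.py <<'E'
import cv2,pickle,numpy as np
C={n:pickle.load(open(n+'.pkl','rb')) for n in('top','side')}
O={'top':(215,140),'side':(245,180)}
def full(n,uv): return (np.array(uv,float)+.5)/5.5-.5+O[n]
def ray(n,uv):
    s=C[n];p=cv2.undistortPoints(np.array(uv,float).reshape(1,1,2),s['mtx'],s['distortion'])[0,0]
    return -s['R'].T@s['t'], s['R'].T@np.r_[p,1]
def atz(n,uv,z):
    c,d=ray(n,uv);return c+d*(z-c[2])/d[2]
def tri(u1,u2):
    (a,d),(b,e)=ray('top',u1),ray('side',u2)
    d/=np.linalg.norm(d);e/=np.linalg.norm(e)
    s=np.linalg.lstsq(np.c_[d,-e],b-a,rcond=None)[0];p,q=a+d*s[0],b+e*s[1]
    return (p+q)/2,np.linalg.norm(p-q)
E
python3 - <<'E'
from geo import *
np.set_printoptions(precision=4,suppress=True)
T=lambda u,z:print(u,z,atz('top',full('top',u),z))
for u in((92,70),(704,147),(660,541),(22,463)):T(u,.018)
for u in((141,278),(623,311),(633,151)):T(u,.048)
for u in((382.5,51),(365,242)):T(u,.186)
T((211,165),.122);T((548,199),.104)
for a,b in(((211,165),(220,320)),((548,199),(372,124))):print(tri(full('top',a),full('side',b)))
print(tri(full('top',(382.5,51)),full('side',(219,84))),'barend +x'); print(tri(full('top',(365,242)),full('side',(374,150))),'-x')
S=lambda u,z:print('S',u,z,atz('side',full('side',u),z))
S((220,320),.122);S((372,124),.104);S((219,84),.186);S((374,150),.186)
S((262,532),.018)
E
```

```text
(92, 70) 0.018 [0.6805 0.2546 0.018 ]
(704, 147) 0.018 [ 0.6392 -0.0774  0.018 ]
(660, 541) 0.018 [ 0.4256 -0.0518  0.018 ]
(22, 463) 0.018 [0.4661 0.2828 0.018 ]
(141, 278) 0.048 [0.5592 0.2193 0.048 ]
(623, 311) 0.048 [ 0.5426 -0.0317  0.048 ]
(633, 151) 0.048 [ 0.6288 -0.0374  0.048 ]
(382.5, 51) 0.186 [0.6404 0.0873 0.186 ]
(365, 242) 0.186 [0.5481 0.094  0.186 ]
(211, 165) 0.122 [0.601  0.1748 0.122 ]
(548, 199) 0.104 [0.5889 0.0082 0.104 ]
(array([0.6002, 0.1748, 0.1211]), np.float64(0.0019466206799528952))
(array([0.5891, 0.0081, 0.1021]), np.float64(0.0004458878883068814))
(array([0.6382, 0.0869, 0.1881]), np.float64(0.0029291671254555404)) barend +x
(array([0.5498, 0.0944, 0.182 ]), np.float64(0.0016318981925248423)) -x
S (220, 320) 0.122 [0.5988 0.1754 0.122 ]
S (372, 124) 0.104 [0.5882 0.0098 0.104 ]
S (219, 84) 0.186 [0.6377 0.0852 0.186 ]
S (374, 150) 0.186 [0.5491 0.0979 0.186 ]
S (262, 532) 0.018 [0.5626 0.2177 0.018 ]
```

The two views agree. The caddy centre is about (0.594, 0.0915) with its x axis at 86.05° in world. The tall lid is at +y and the lids are 167 mm apart, against 166 expected. I'll move over the short lid with the fingers shut, turning the tool by 0.35 rad.

Emit:
{"api": "play_rows", "payload": {"translation": [[0.757,-0.559,0],[0.757,-0.559,0],[0.757,-0.559,0],[0.757,-0.559,0],[0.757,-0.559,0],[0.757,-0.559,0],[0.757,-0.559,0]], "rot": [[0,0,0.7],[0,0,0.7],[0,0,0.7],[0,0,0.7],[0,0,0.7],[0,0,0.7],[0,0,0.7]], "fingers": 0}}

```text
clock: 0.8
tcp_pos: [0.3028, -0.3653, 0.25]
ee_rot: [0.0, 0.999, -0.034, -0.0]
force: [0.7, -0.4, -0.2]
grip_width: 0.0001
finger_force: 0.0
```

```bash
cat > go.py <<'E'
import sys,numpy as np
from scipy.spatial.transform import Rotation as R
from cell import observe
np.set_printoptions(precision=4,suppress=True)
o=observe();w,x,y,z=o['ee_rot'];r=R.from_quat([x,y,z,w])
print(round(o['clock'],2),o['tcp_pos'],o['force'],o['grip_width'],o['finger_force'])
M=r.as_matrix();print('tool y angle',np.degrees(np.arctan2(M[1,1],M[0,1])),'z',M[:,2])
if len(sys.argv)>3:
    t=np.array(sys.argv[1:4],float);a=np.radians(-93.95);Y=np.array([np.cos(a),np.sin(a),0]);Z=np.array([0,0,-1.])
    G=np.c_[np.cross(Y,Z),Y,Z]
    print('shares',M.T@(t-o['tcp_pos'])/.25,'rot',R.from_matrix(M.T@G).as_rotvec()/.5)
E
python3 go.py 0.589 0.0085 0.25
```

```text
0.8 [ 0.3028 -0.3653  0.25  ] [ 0.6689 -0.4467 -0.2136] 6.19361038058847e-05 0.0
tool y angle -93.85554826446804 z [-0.0001 -0.0002 -1.    ]
shares [ 1.0417 -1.5687 -0.0002] rot [0.0005 0.0001 0.0033]
```

Emit:
{"api": "play_rows", "payload": {"translation": [[0.52,-0.784,0],[0.52,-0.784,0],[0.52,-0.784,0],[0.52,-0.784,0],[0.52,-0.784,0],[0.52,-0.784,0]], "rot": [[0,0,0],[0,0,0],[0,0,0],[0,0,0],[0,0,0],[0,0,0]]}}

```text
clock: 1.4
tcp_pos: [0.4473, -0.1774, 0.2496]
ee_rot: [-0.0, 0.999, -0.033, -0.0]
force: [-0.0, -0.8, 0.4]
grip_width: 0.0001
finger_force: 0.0
```

Emit:
{"api": "play_rows", "payload": {"translation": [[0.52,-0.784,0],[0.52,-0.784,0],[0.52,-0.784,0],[0.52,-0.784,0],[0.52,-0.784,0],[0.52,-0.784,0],[0.52,-0.784,0]], "rot": [[0,0,0],[0,0,0],[0,0,0],[0,0,0],[0,0,0],[0,0,0],[0,0,0]]}}

```text
clock: 2.1
tcp_pos: [0.5892, 0.0063, 0.2492]
ee_rot: [0.0, 0.999, -0.035, -0.001]
force: [0.2, -0.2, -0.1]
grip_width: -0.0007
finger_force: 0.0
```

```bash
python3 go.py 0.589 0.0085 0.135
```

```text
2.1 [0.5892 0.0063 0.2492] [ 0.2269 -0.1515 -0.1024] -0.0007497366608887487 0.0
tool y angle -93.97416047695404 z [-0.0015 -0.0002 -1.    ]
shares [-0.0005 -0.009   0.4566] rot [ 0.0005  0.003  -0.0008]
```

Emit:
{"api": "play_rows", "payload": {"translation": [[0,-0.009,0.15],[0,-0.009,0.3],[0,-0.009,0.4],[0,-0.009,0.45],[0,-0.009,0.46],[0,-0.009,0.47],[0,-0.009,0.48],[0,-0.009,0.49],[0,-0.009,0.5],[0,-0.009,0.505],[0,-0.009,0.51],[0,-0.009,0.515],[0,-0.009,0.52],[0,-0.009,0.52]], "rot": [[0,0,0],[0,0,0],[0,0,0],[0,0,0],[0,0,0],[0,0,0],[0,0,0],[0,0,0],[0,0,0],[0,0,0],[0,0,0],[0,0,0],[0,0,0],[0,0,0]]}}

```text
clock: 3.5
tcp_pos: [0.5891, 0.0097, 0.1202]
ee_rot: [-0.0, 0.999, -0.035, 0.0]
force: [-1.0, 0.6, 2.9]
grip_width: 0.0001
finger_force: 1.4
```

Emit:
{"api": "play_rows", "payload": {"translation": [[0,0,0.004],[0,0,0.008],[0,0,0.012],[0,0,0.012]], "rot": [[0,0,0],[0,0,0],[0,0,0],[0,0,0]]}}

```text
clock: 3.9
tcp_pos: [0.5891, 0.0096, 0.1172]
ee_rot: [-0.0, 0.999, -0.035, 0.0]
force: [-0.9, 0.9, 3.5]
grip_width: -0.0002
finger_force: 1.7
```

Emit:
{"api": "play_rows", "payload": {"translation": [[0,0,0.004],[0,0,0.006],[0,0,0.006]], "rot": [[0,0,0],[0,0,0],[0,0,0]]}}

```text
clock: 4.2
tcp_pos: [0.5891, 0.0097, 0.1157]
ee_rot: [-0.0, 0.999, -0.035, 0.0]
force: [-1.4, 0.6, 4.6]
grip_width: 0.0001
finger_force: 2.2
```

Emit:
{"api": "play_rows", "payload": {"translation": [[0,0,0.002],[0,0,0.004],[0,0,0.004]], "rot": [[0,0,0],[0,0,0],[0,0,0]]}}

```text
clock: 4.5
tcp_pos: [0.5891, 0.0097, 0.1147]
ee_rot: [-0.0, 0.999, -0.035, 0.0]
force: [-1.5, -0.1, 5.3]
grip_width: -0.0
finger_force: 2.8
```

Emit:
{"api": "play_rows", "payload": {"translation": [[0,0,0.002],[0,0,0.004],[0,0,0.004]], "rot": [[0,0,0],[0,0,0],[0,0,0]]}}

```text
clock: 4.8
tcp_pos: [0.5893, 0.0096, 0.1146]
ee_rot: [-0.0, 0.999, -0.035, 0.001]
force: [-5.4, 0.6, 15.4]
grip_width: -0.0002
finger_force: 8.2
```

The hard stop came at TCP z 0.1146 (0.115 expected for fully home), so the short lid is home. Next I'll go up, over the bar, to the tall lid.

Emit:
{"api": "play_rows", "payload": {"translation": [[0,0,-0.1],[0,0,-0.3],[0,0,-0.5],[0,0,-0.5],[0,-0.15,-0.5],[0,-0.35,-0.5],[0,-0.55,-0.5],[-0.003,-0.663,-0.5],[-0.003,-0.663,-0.5],[-0.003,-0.663,-0.5],[-0.003,-0.663,-0.35],[-0.003,-0.663,-0.2],[-0.003,-0.663,-0.14],[-0.003,-0.663,-0.13],[-0.003,-0.663,-0.12],[-0.003,-0.663,-0.11],[-0.003,-0.663,-0.105],[-0.003,-0.663,-0.1],[-0.003,-0.663,-0.095],[-0.003,-0.663,-0.095]], "rot": [[0,0,0],[0,0,0],[0,0,0],[0,0,0],[0,0,0],[0,0,0],[0,0,0],[0,0,0],[0,0,0],[0,0,0],[0,0,0],[0,0,0],[0,0,0],[0,0,0],[0,0,0],[0,0,0],[0,0,0],[0,0,0],[0,0,0],[0,0,0]]}}

```text
clock: 6.8
tcp_pos: [0.6003, 0.175, 0.1383]
ee_rot: [-0.0, 0.999, -0.035, 0.001]
force: [1.4, -0.5, 4.4]
grip_width: -0.0002
finger_force: 2.0
```

Emit:
{"api": "play_rows", "payload": {"translation": [[0,0,0.004],[0,0,0.008],[0,0,0.012],[0,0,0.016],[0,0,0.016]], "rot": [[0,0,0],[0,0,0],[0,0,0],[0,0,0],[0,0,0]]}}

```text
clock: 7.3
tcp_pos: [0.6003, 0.175, 0.1341]
ee_rot: [-0.0, 0.999, -0.035, 0.001]
force: [1.3, -0.8, 4.6]
grip_width: -0.0003
finger_force: 2.3
```

Emit:
{"api": "play_rows", "payload": {"translation": [[0,0,0.003],[0,0,0.006],[0,0,0.006]], "rot": [[0,0,0],[0,0,0],[0,0,0]]}}

```text
clock: 7.6
tcp_pos: [0.6003, 0.175, 0.1327]
ee_rot: [-0.0, 0.999, -0.035, 0.001]
force: [1.6, -0.6, 6.0]
grip_width: -0.0001
finger_force: 3.0
```

Emit:
{"api": "play_rows", "payload": {"translation": [[0,0,0.002],[0,0,0.004],[0,0,0.004]], "rot": [[0,0,0],[0,0,0],[0,0,0]]}}

```text
clock: 7.9
tcp_pos: [0.6004, 0.1751, 0.1326]
ee_rot: [-0.0, 0.999, -0.035, 0.001]
force: [-2.6, -2.1, 14.9]
grip_width: 0.0002
finger_force: 7.9
```

The tall lid is home too: its hard stop was at 0.1326, against 0.133 expected. I'll rise over the bar with the fingers open and look again.

Emit:
{"api": "play_rows", "payload": {"translation": [[0,0,-0.1],[0,0,-0.3],[0,0,-0.5],[0,0,-0.56],[0,0.15,-0.56],[-0.002,0.3,-0.56],[-0.002,0.337,-0.56],[-0.002,0.337,-0.56],[-0.002,0.337,-0.56]], "rot": [[0,0,0],[0,0,0],[0,0,0],[0,0,0],[0,0,0],[0,0,0],[0,0,0],[0,0,0],[0,0,0]], "fingers": 1}}

```text
clock: 8.8
tcp_pos: [0.5935, 0.0915, 0.2707]
ee_rot: [-0.0, 0.999, -0.035, -0.0]
force: [-0.1, 0.8, -0.2]
grip_width: 0.0854
finger_force: 0.0
```

```bash
python3 go.py 0.594 0.091 0.177; python3 - <<'E'
from cell import snapshot
import cv2,pickle,numpy as np
s=snapshot('wrist');pickle.dump(s,open('wrist.pkl','wb'));w=s['frame']
d=snapshot('side')['frame'][170:300,225:433]
cv2.imwrite('pics/w1.png',np.vstack([cv2.resize(w,(480,300)),cv2.resize(d,(480,300),interpolation=cv2.INTER_CUBIC)]))
# where bar ends predicted in wrist image, for centre (.594,.091), yaw -3.95deg
for dx in(-.047,.047):
  for dn in(-.007,.007):
    a=np.radians(-3.95);b=np.array([np.cos(a),np.sin(a),0]);n=np.array([-b[1],b[0],0])
    p=np.array([.594,.091,.186])+dx*b+dn*n
    uv=cv2.projectPoints(p,cv2.Rodrigues(s['R'])[0],s['t'],s['mtx'],s['distortion'])[0].ravel();print(dx,dn,uv*.75)
E
```

```text
8.8 [0.5935 0.0915 0.2707] [-0.12    0.7708 -0.1964] 0.08535367842722286 0.0
tool y angle -93.97324127909653 z [-0.0001  0.0005 -1.    ]
shares [0.0022 0.0022 0.3749] rot [-0.0009  0.0003 -0.0008]
-0.047 -0.007 [247.67817296 206.06314378]
-0.047 0.007 [233.21893894 206.05619661]
0.047 -0.007 [248.76737394 108.31354889]
0.047 0.007 [232.40021127 108.31133343]
```

View pics/w1.png

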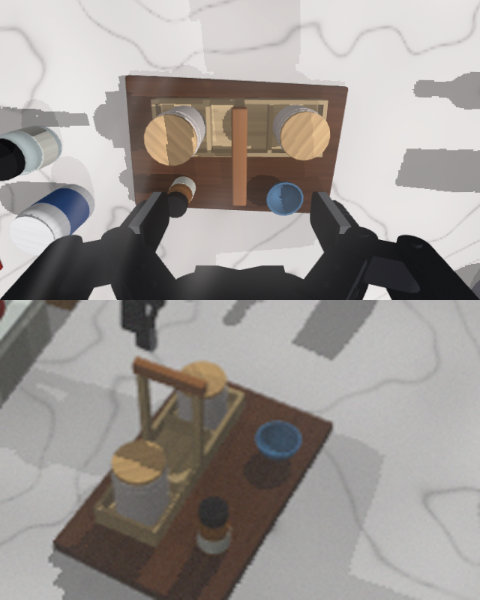

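In the wrist view the bar runs from (232-247, 108) to (233-247, 206), which matches the prediction to within a pixel. The side view shows both lids flush and nothing displaced. I'll descend and grip.

Emit:
{"api": "play_rows", "payload": {"translation": [[0,0,0.1],[0.002,0.002,0.2],[0.002,0.002,0.3],[0.002,0.002,0.35],[0.002,0.002,0.375],[0.002,0.002,0.375],[0.002,0.002,0.375]], "rot": [[0,0,0],[0,0,0],[0,0,0],[0,0,0],[0,0,0],[0,0,0],[0,0,0]]}}

```text
clock: 9.6
tcp_pos: [0.5943, 0.0907, 0.1781]
ee_rot: [-0.0, 0.999, -0.034, 0.001]
force: [0.7, -0.7, -0.2]
grip_width: 0.0853
finger_force: 0.0
```

Emit:
{"api": "play_rows", "payload": {"translation": [[0,0,0],[0,0,0],[0,0,0],[0,0,0],[0,0,0],[0,0,0],[0,0,0],[0,0,0],[0,0,0],[0,0,0]], "rot": [[0,0,0],[0,0,0],[0,0,0],[0,0,0],[0,0,0],[0,0,0],[0,0,0],[0,0,0],[0,0,0],[0,0,0]], "fingers": 0}}

```text
clock: 10.6
tcp_pos: [0.5939, 0.0906, 0.1769]
ee_rot: [-0.0, 0.999, -0.035, -0.0]
force: [0.3, 3.9, -1.9]
grip_width: 0.0131
finger_force: 60.8
```

Gripped: opening about 13 mm, force 61 N. Now lift slowly.

Emit:
{"api": "play_rows", "payload": {"translation": [[0,0,-0.005],[0,0,-0.015],[0,0,-0.03],[0,0,-0.05],[0,0,-0.075],[0,0,-0.1],[0,0,-0.13],[0,0,-0.16],[0,0,-0.19],[0,0,-0.22],[0,0,-0.25],[0,0,-0.28],[0,0,-0.31],[0,0,-0.335],[0,0,-0.355],[0,0,-0.375],[0,0,-0.385],[0,0,-0.395],[0,0,-0.4],[0,0,-0.4]], "rot": [[0,0,0],[0,0,0],[0,0,0],[0,0,0],[0,0,0],[0,0,0],[0,0,0],[0,0,0],[0,0,0],[0,0,0],[0,0,0],[0,0,0],[0,0,0],[0,0,0],[0,0,0],[0,0,0],[0,0,0],[0,0,0],[0,0,0],[0,0,0]]}}

```text
clock: 12.6
tcp_pos: [0.5939, 0.0904, 0.2771]
ee_rot: [-0.0, 0.999, -0.035, 0.0]
force: [0.4, 0.2, -7.4]
grip_width: 0.013
finger_force: 59.9
```

Emit:
{"api": "play_rows", "payload": {"translation": [[0,0,0],[0,0,0],[0,0,0],[0,0,0],[0,0,0],[0,0,0],[0,0,0],[0,0,0],[0,0,0],[0,0,0]], "rot": [[0,0,0],[0,0,0],[0,0,0],[0,0,0],[0,0,0],[0,0,0],[0,0,0],[0,0,0],[0,0,0],[0,0,0]]}}

```text
clock: 13.6
tcp_pos: [0.5939, 0.0905, 0.277]
ee_rot: [-0.0, 0.999, -0.035, -0.0]
force: [0.7, 0.4, -7.9]
grip_width: 0.0128
finger_force: 59.9
```

```bash
python3 go.py; python3 - <<'E'
from cell import snapshot
import cv2,numpy as np
d=snapshot('side')['frame'][140:300,215:440];t=snapshot('wrist')['frame'][60:360,:]
cv2.imwrite('pics/l1.png',np.vstack([cv2.resize(d,(492,350),interpolation=cv2.INTER_CUBIC),cv2.resize(t,(492,231))]))
E
```

```text
13.6 [0.5939 0.0905 0.277 ] [ 0.7156  0.4347 -7.9209] 0.012768171508294337 59.94578719139099
tool y angle -93.96184171523068 z [-0.      0.0001 -1.    ]
```

View pics/l1.png

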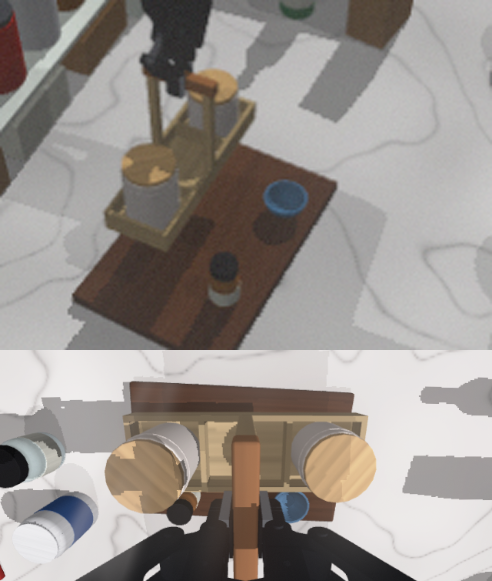

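The caddy hangs level about 100 mm above the board, with both jars seated and their lids flush. The load reads 7.9 N and the bystanders haven't moved.

```bash
python3 -c "
from cell import hand_in
print(hand_in())"
```

```text
the job is handed in; nothing more can be done
None
```

I pressed both lids fully home, lifted the caddy about 10 cm clear of the board with both jars aboard, and handed the job in while holding it level and still; no verdict came back.

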